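Restock and close the laundry tins

TASK

Tidy the laundry-room counter: put the stray dryer ball back into the tin with its twin and the stray clothes peg back into the tin with the other pegs, then close all three tins, each with its own lid (same colour, right size) seated flat on the rim. Leave the tins standing where they are, and do not disturb the bottle or the measuring cup.

Things in the scene. Friction and masses are not known exactly. Their poses are not given: they have to be found in the camera images.
- tin_large: The large round storage tin, white, open at the top, standing loose and heavy on the counter: outer diameter 128 mm, height 88 mm, wall 4 mm (mouth 120 mm wide), floor 5 mm thick. Inside: one blue dryer ball (twin of the stray one, fixed to the floor on the tin's -x side, 54 mm high). Origin: centre of its underside; z up the tin's axis.
- tin_medium: The medium round storage tin, sage green, open at the top, standing loose and heavy on the counter: outer diameter 106 mm, height 78 mm, wall 4 mm (mouth 98 mm wide), floor 5 mm thick. Inside: four wooden clothes pegs side by side (fixed, their tops 15 mm above the tin's underside). Origin: centre of its underside; z up the tin's axis.
- tin_small: The small round storage tin, mustard yellow, open at the top, standing loose and heavy on the counter: outer diameter 84 mm, height 68 mm, wall 4 mm (mouth 76 mm wide), floor 5 mm thick. Inside: a few white tablets (fixed); it lacks nothing but its lid. Origin: centre of its underside; z up the tin's axis.
- lid_large: Lid of the large tin, white, right way up on the counter: disc 132 mm wide, 6 mm thick; under it a tapered seal 10 mm deep (100 mm wide below, 113 mm above) that goes into the mouth; on it a round wooden knob, 22 mm wide, 30 mm tall. Origin: centre of the seal's underside (disc top 16 mm, knob top 46 mm above it), z up; when seated 78 mm above the tin's origin.
- lid_medium: Lid of the medium tin, sage green, right way up on the counter: disc 110 mm wide, 6 mm thick; under it a tapered seal 10 mm deep (78 mm wide below, 91 mm above) that goes into the mouth; on it a round wooden knob, 22 mm wide, 30 mm tall. Origin: centre of the seal's underside (disc top 16 mm, knob top 46 mm above it), z up; when seated 68 mm above the tin's origin.
- lid_small: Lid of the small tin, mustard yellow, right way up on the counter: disc 88 mm wide, 6 mm thick; under it a tapered seal 10 mm deep (56 mm wide below, 69 mm above) that goes into the mouth; on it a round wooden knob, 22 mm wide, 30 mm tall. Origin: centre of the seal's underside (disc top 16 mm, knob top 46 mm above it), z up; when seated 58 mm above the tin's origin.
- dryer_ball: The stray dryer ball: a blue knobbly rubber ball, 54 mm over its nubs (45 mm core), on the counter. It stands on three nubs and does not roll by itself. Origin: its centre, 23 mm above the counter at the start.
- clothes_peg: The stray wooden clothes peg, lying on its side on the counter: 72 mm long (along x, jaws to +x), about 19 mm wide (y) and 10 mm high, with a steel spring in the middle. Origin: centre of its underside; z up at the start.
- bottle: A white stain-remover bottle with a blue cap, 64 mm in diameter and 125 mm tall, standing among the tins. Not to be disturbed. Origin: centre of its underside.
- cup: A lilac measuring cup, 56 mm in diameter and 55 mm tall, standing among the tins. Not to be disturbed. Origin: centre of its underside.
Things that resemble listed ones, but are neither listed nor needed, are in the scene too. What is shaped like the tin_small but red is not meant.

How it is judged:
At the end, for the whole second after the job is handed in: The dryer ball lies in the large white tin and the clothes peg in the medium green tin; each of the three lids sits on its own tin, centred within 8 mm, its height within 3 mm of fully seated and level within 4 degrees; the tins stand upright, within 40 mm of where they were; everything is at rest (horizontal distance between dryer_ball and tin_large below 0.05 m and z of dryer_ball in the frame of tin_large between 0 and 0.07 m and linear speed of each of dryer_ball, clothes_peg, lid_large, tin_large, lid_medium, tin_medium, lid_small, tin_small below 0.02 m/s and horizontal distance between clothes_peg and tin_medium below 0.045 m and z of clothes_peg in the frame of tin_medium between 0 and 0.06 m and horizontal distance between lid_large and tin_large below 0.008 m and z of lid_large in the frame of tin_large between 0.075 and 0.081 m and angle between each of lid_large, tin_large, lid_medium, tin_medium, lid_small, tin_small's own z axis and vertical below 0.07 rad and distance of each of tin_large, tin_medium, tin_small from where it was at the start of the episode below 0.04 m and horizontal distance between lid_medium and tin_medium below 0.008 m and z of lid_medium in the frame of tin_medium between 0.065 and 0.071 m and horizontal distance between lid_small and tin_small below 0.008 m and z of lid_small in the frame of tin_small between 0.055 and 0.061 m); the robot touches nothing.
It fails at once if the bottle is knocked over or pushed more than 30 mm (angle between bottle's own z axis and vertical above 0.4 rad or distance of bottle from where it was at the start of the episode above 0.03 m).
It fails at once if the measuring cup is knocked over or pushed more than 30 mm (angle between cup's own z axis and vertical above 0.4 rad or distance of cup from where it was at the start of the episode above 0.03 m).
It also fails if it takes over 128 s, if anything falls off the work surface, if the arm or the gripper's body presses on something with over 40 N, if the wrist force passes 120 N, or if a joint passes its speed limit or range.

ROBOT

A 6-joint arm with a two-finger parallel gripper is mounted at the origin on the work surface. World frame = base frame: x ahead of the robot, y to its left, z up, the work surface at z = 0. Lengths are in m, angles in rad, forces in N, time in s.
With the tool pointing down it reaches from about 0.275 to 0.85 m from the base axis. Payload 5.2 kg.
Tool frame: the origin (TCP) lies midway between the tips of the shut fingers; the grasp point (between the pads) lies grip_depth behind it (grip_depth is the distance from the TCP to the grasp point, in m); z points along the fingers, y is the line along which they close (so a half turn about z gives the same grasp; the last joint's range is limited). The gripper opens to 85 mm and grips with 20 to 120 N. Pads are 22 mm wide; open, the fingers measure 114 mm over their backs; the gripper's body (76 mm by 85 mm) begins 54 mm behind the grasp point. The pads swing forward as they close: fully open they stand 13 mm farther back than shut.
Start: joints at [0.945, 0.259, 1.535, -0, 1.348, -0.203], TCP at [0.226, 0.502, 0.231] pointing down, gripper open.
Joint ranges: [-3.14, 3.14], [-0.91, 2.08], [0.19, 2.58], [-1.22, 4.36], [0.22, 2.71], [-3.12, 3.12]. Speed limits (rad/s): [2.57, 2.57, 3.14, 3.14, 3.14, 3.14].

INTERFACE

Orientations are given as a unit quaternion [x, y, z, w].
In Python, from bench import * gives the robot as it stands.
- The arm moves only by the tool carry_out, never from a script. Its arguments are lists of equal length, an entry for each row: "jaw": the closure, from -1 (fully open) to 1 (shut); "travel": the shift along the tool's x, y, z in mm, a list of three; "delta_rot": the turn, a rotation vector about the tool's x, y, z in rad, a list of three. A call has 1 to 10 rows; each row is the pose to reach, as a shift and turn from the pose commanded when the call began, along the tool's axes at that moment; what a row does not reach only later rows make up. A row lasts 1/12 s, in which the tool goes at most 41.7 mm and 7.16 degrees, less where a joint would pass 70% of its speed; a pose out of reach is approached as far as the arm can. A call with a gripper value outside its range is refused whole. The fingers move at their own pace and stop on an object; "force" is the grip in N (left out, the last holds). Time passes only in rows, so rows that repeat a pose let the fingers close. It gives the time, the measured TCP pose, the force, the opening and the grip force at its end, in the units of the state.
- observe(): the state, without advancing time (a new reading comes with each control period).
- snapshot(name): name is "scene" or "top"; returns the picture (400x640x3 uint8, red, green, blue); there is no depth.
- calibration(name): a dict with "fov_y" (degrees; the focal length in pixels is half the picture's height over the tangent of half this angle, whatever the lens; pixels are square), "cx", "cy" (the principal point, pixels), "extrinsics" (4x4, takes a point from world to camera coordinates). Camera axes: x right, y up, looking along -z (the intrinsics and any distortion apply to the point x, -y, -z); pixel columns grow to the right and rows downward; lengths in m; the calibration is good to about 2 mm. A picture is of the moment at which its call begins. calibration takes no time and is no camera call.
- sign_off(): hands the job in; it is judged then, once.
The state is a dict: "time": time; "joint_pos": joint angles; "qvel": joint speeds; "tau": joint torques, N m; "eef_pos": TCP position; "eef_rot": TCP orientation; "force": force on the tool from outside, world axes, zero at the start; "moment": the same for the moment, N m; "gripper_width": opening from 0.0 (shut) to 1.0 (fully open); "grasp_force": force on a finger pad.
Only numpy, scipy, OpenCV 4.12 (cv2) and the standard library are available. Lean on these libraries where they do the work, as an engineer would, in place of code of your own. Each camera call takes 0.05 s, during which the arm holds its last target. There are 200 camera calls.

## Working session

There is one attempt and no reset: what is moved stays moved. The work goes in short steps, Python scripts to look and compute and a tool call to move; the robot and the scene stay as the last step left them, time stands still between calls to the robot, and variables do not carry over. Pictures are saved under pics/ and viewed, at most 14 in all, crops included, and the job is handed in when it is done.

Besides the shell and the picture viewer there is one more tool, called after "Call:" in YAML: its name, and indented under it one key for each argument. carry_out: Moves the arm, as the interface text tells. Its arguments: {"type":"object","properties":{"jaw":{"type":"array"},"travel":{"type":"array"},"delta_rot":{"type":"array"},"force":{"type":"number"}},"required":["jaw","travel","delta_rot"]}

```bash
mkdir -p pics; ls
python3 - <<'E'
from bench import *
import cv2
for n in ("scene","top"):
    p=snapshot(n); cv2.imwrite(f"pics/{n}0.png",p[:,:,::-1]); print(n,calibration(n))
print(observe())
try: print(grip_depth)
except Exception as e: print(e)
E
```

```text
pics
scene {'fov_y': 46.967389924010185, 'cx': 319.73833230049837, 'cy': 191.76429749957634, 'extrinsics': array([[-0.37746223,  0.92600408, -0.00622122,  0.11021172],
       [-0.78466069, -0.31626505,  0.53318292,  0.39290473],
       [ 0.49176201,  0.20613796,  0.84597711, -1.68965271],
       [ 0.        ,  0.        ,  0.        ,  1.        ]])}
top {'fov_y': 48.16078526373557, 'cx': 311.03087663915124, 'cy': 200.79058883292868, 'extrinsics': array([[-0.00382012, -0.99983016, -0.01802921,  0.09045147],
       [ 0.99416788, -0.0057404 ,  0.10769069, -0.52487985],
       [-0.10777589, -0.01751267,  0.99402096, -1.18698823],
       [ 0.        ,  0.        ,  0.        ,  1.        ]])}
{'time': 0.1, 'joint_pos': array([ 9.45192235e-01,  2.59297973e-01,  1.53596848e+00,  1.89320644e-05,
        1.34799136e+00, -2.02770685e-01]), 'qvel': array([-0.00010717, -0.00113793, -0.00337215,  0.00082999,  0.00061139,
        0.00031457]), 'tau': array([ 3.53085619e-03, -4.46968317e+01, -2.91250366e+01, -2.84034159e-04,
        6.33858857e-03,  9.52345999e-06]), 'eef_pos': array([0.22536944, 0.50119474, 0.2305449 ]), 'eef_rot': array([ 2.09847250e-01,  9.77733828e-01, -7.58468214e-04, -3.43519694e-04]), 'force': array([-0.42468683, -0.33083843, -0.4015866 ]), 'moment': array([-0.00156457,  0.00277253, -0.04947318]), 'grasp_force': 0.0, 'gripper_width': 1.001717895546611}
0.0187
```

View pics/top0.png

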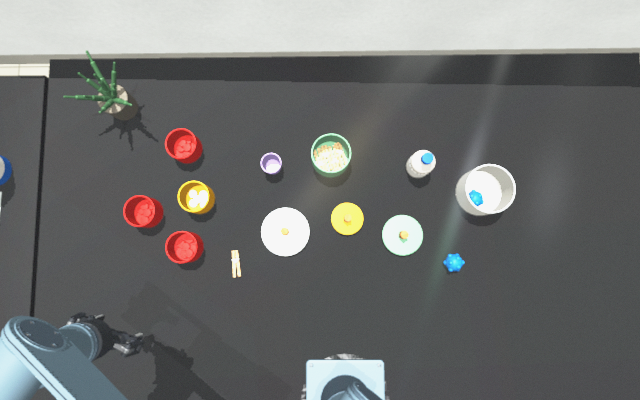

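View pics/scene0.png

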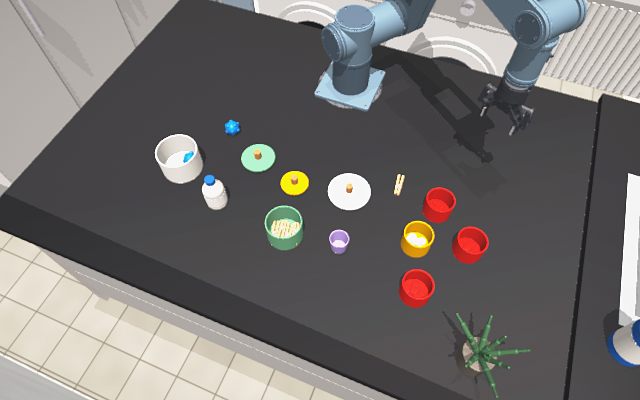

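Top view:
- **Dryer ball:** the stray is at (454,263). Its twin, inside the white tin, is at (476,198).
- **Peg:** the stray is at (236,264). The fixed pegs are in the green tin at (331,156).
- **Tins:** white is at (486,190), green at (331,156) and yellow, with tablets, at (196,198). The red lookalikes at (183,147), (143,212) and (184,248) are not meant.
- **Lids:** white is at (285,232), yellow at (347,219) and green at (402,235).
- **Leave alone:** bottle at (421,164) and cup at (271,163).

I choose by colour and description.

```bash
cat > h.py <<'E'
from bench import *
import numpy as np, cv2
from scipy.optimize import least_squares
def proj(c,P):
    E=c["extrinsics"]; q=np.atleast_2d(P)@E[:3,:3].T+E[:3,3]
    f=200/np.tan(np.radians(c["fov_y"]/2))
    return np.c_[c["cx"]+f*q[:,0]/-q[:,2], c["cy"]+f*-q[:,1]/-q[:,2]]
def unproj(c,u,v,z):
    return least_squares(lambda p: proj(c,[p[0],p[1],z])[0]-[u,v],[.5,0]).x
def blob(img,kind,near,r=70):
    hsv=cv2.cvtColor(img,cv2.COLOR_RGB2HSV).astype(int); H,S,V=[hsv[...,i] for i in range(3)]
    m={"white":(V>125)&(S<60),"green":(H>45)&(H<90)&(S>50)&(V>60),"yellow":(H>18)&(H<32)&(S>150)&(V>100),
       "blue":(H>95)&(H<115)&(S>140)&(V>90),"lilac":(H>118)&(H<160)&(S>40)&(V>70),"wood":(H<28)&(S>40)&(V>120)}[kind].astype(np.uint8)
    w=np.zeros_like(m); cv2.circle(w,tuple(int(a) for a in near),r,1,-1); m=m*w
    n,l,st,ce=cv2.connectedComponentsWithStats(m)
    k=1+np.argmax(st[1:,4]); 
    cs,_=cv2.findContours((l==k).astype(np.uint8),cv2.RETR_EXTERNAL,cv2.CHAIN_APPROX_NONE)
    return max(cs,key=len)[:,0].astype(np.float32)
t=np.linspace(0,2*np.pi,48,endpoint=False)
def cyl(rs): return np.vstack([np.c_[r*np.cos(t),r*np.sin(t),0*t+z] for r,z in rs])
def hullcen(p):
    h=cv2.convexHull(p.astype(np.float32)); M=cv2.moments(h); return np.array([M["m10"]/M["m00"],M["m01"]/M["m00"]]),M["m00"]
def locate(imgs,kind,model,nears,r=70):
    out=[]
    for n in imgs:
        if n not in nears: continue
        cm,a=hullcen(blob(imgs[n],kind,nears[n],r)); c=calibration(n)
        s=least_squares(lambda p: hullcen(proj(c,model+[p[0],p[1],0]))[0]-cm,unproj(c,*cm,0.02),diff_step=1e-3)
        a2=hullcen(proj(c,model+[*s.x,0]))[1]
        out.append((n,np.round(s.x*1000,1),round(a/a2,2)))
    return out
E
cat > m.py <<'E'
from h import *
imgs={n:snapshot(n) for n in("top","scene")}
T=lambda d,h:cyl([(d/2,0),(d/2,h)])
L=lambda d:cyl([(d/2,.010),(d/2,.016)])
for nm,k,mod,tp,sc,r in [("tinL","white",T(.128,.088),(486,190),(180,158),45),("tinM","green",T(.106,.078),(331,156),(284,228),40),("tinS","yellow",T(.084,.068),(196,198),(418,239),30),
 ("lidL","white",L(.132),(285,232),(349,191),40),("lidM","green",L(.110),(402,235),(258,157),40),("lidS","yellow",L(.088),(347,219),(295,183),30),
 ("cup","lilac",T(.056,.055),(271,163),(339,241),30)]:
    print(nm,locate(imgs,k,mod,{"top":tp,"scene":sc},r))
for nm,k,z,tp,sc,r in [("ball","blue",.023,(454,263),(232,127),20),("peg","wood",.006,(236,264),(399,184),22),("bottlecap","blue",.118,(427,158),(209,181),14),
  ("twin","blue",.032,(476,198),(189,158),14)]:
    for n,p in(("top",tp),("scene",sc)):
        b=blob(imgs[n],k,p,r); cm,a=hullcen(b); c=calibration(n)
        ex=""
        if nm=="peg":
            w=np.array([unproj(c,*q,z) for q in b]); rr=cv2.minAreaRect((w*1000).astype(np.float32)); ex=(rr, np.round(cv2.boxPoints(rr)).tolist())
        print(nm,n,np.round(unproj(c,*cm,z)*1000,1),len(b),ex)
crop=imgs["top"][110:290,120:520]
cv2.imwrite("pics/crop1.png",cv2.resize(crop,(800,360),interpolation=cv2.INTER_CUBIC)[:,:,::-1])
E
python3 m.py
```

```text
tinL [('top', array([ 550.3, -370.8]), 1.12), ('scene', array([ 547.5, -377.8]), 1.0)]
tinM [('top', array([673.9,  32.3]), 0.48), ('scene', array([645.2,  32.1]), 0.99)]
tinS [('top', array([536.7, 401.2]), 0.97), ('scene', array([533.6, 398.5]), 0.93)]
lidL [('top', array([443.7, 160. ]), 1.03), ('scene', array([441.7, 158.1]), 1.0)]
lidM [('top', array([ 401.8, -153.7]), 0.34), ('scene', array([ 430.9, -160.6]), 0.99)]
lidS [('top', array([451.8, -10.2]), 0.3), ('scene', array([476.4, -11.4]), 0.93)]
cup [('top', array([626.4, 196.8]), 0.75), ('scene', array([621.1, 193. ]), 0.89)]
ball top [ 358.5 -292.6] 56 
ball scene [ 356.8 -294.5] 44 
peg top [336.4 290.1] 33 (((338.37689208984375, 292.7603759765625), (36.82297134399414, 12.531462669372559), 23.532243728637695), [[319.0, 291.0], [324.0, 280.0], [358.0, 294.0], [353.0, 306.0]])
peg scene [335.7 293. ] 48 (((338.4584655761719, 292.20556640625), (43.84733963012695, 23.680635452270508), 4.623811721801758), [[316.0, 302.0], [318.0, 279.0], [361.0, 282.0], [359.0, 306.0]])
bottlecap top [ 622.4 -207.1] 36 
bottlecap scene [ 620.7 -209.7] 29 
twin top [ 521.2 -363.2] 28 
twin scene [ 524.6 -364.1] 37
```

View pics/crop1.png

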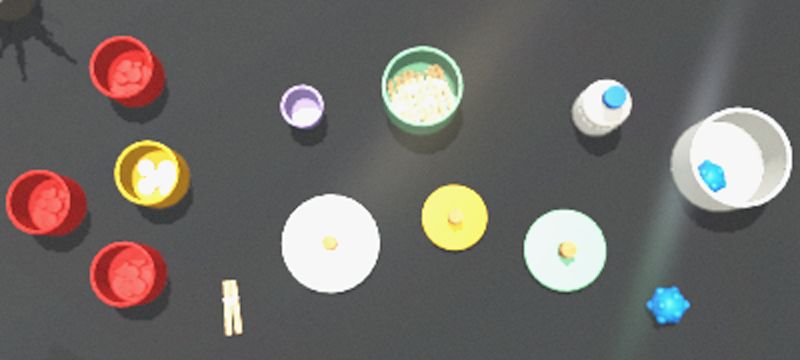

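The crop confirms the choices. The yellow tin with white tablets is at crop (152,174). The stray ball is at (668,305) and the stray peg at (232,307), lying roughly along world x. I'll refine the masks for the washed-out top view.

Run:
```python
s=open('h.py').read()
s=s.replace('"wood":','"bright":(V>120),"brighter":(V>150),"vb":(V>95),"wood":')
open('h.py','w').write(s)
from h import *
imgs={n:snapshot(n) for n in("top","scene")}
hs=imgs["top"]; print("streak/table V",hs[205,520].max(),hs[190,530].max(),hs[230,330].max(),hs[264,250].max(), "tinwall",hs[205,462])
T=lambda d,h:cyl([(d/2,0),(d/2,h)])
L=lambda d:cyl([(d/2,.010),(d/2,.016)])
R=lambda d,h:cyl([(d/2,h)])
for nm,mod,tp,sc,r in [("tinL",T(.128,.088),(486,190),(180,158),36),("tinM",T(.106,.078),(331,156),(284,228),30),("tinS",T(.084,.068),(196,198),(418,239),24),
 ("lidL",L(.132),(285,232),(349,191),30),("lidM",L(.110),(402,235),(258,157),30),("lidS",L(.088),(347,219),(295,183),25),("cup",T(.056,.055),(271,163),(339,241),20),("peg",cyl([(.005,.0)]),(236,264),(399,184),18)]:
    for k in ("vb","bright","brighter"): print(nm,k,[(n,x.tolist(),float(a)) for n,x,a in locate(imgs,k,mod,{"top":tp,"scene":sc},r)])
for n,p in(("top",(236,264)),("scene",(399,184))):
  for k in("vb","bright"):
    c=calibration(n); b=blob(imgs[n],k,p,20)
    w=np.array([unproj(c,*q,.006) for q in b])*1000; print("peg",n,k,cv2.minAreaRect(w.astype(np.float32)))
c=[cv2.resize(imgs[n][y-20:y+20,x-20:x+20],(400,400),interpolation=cv2.INTER_CUBIC) for n,x,y in(("top",236,264),("scene",399,184))]
cv2.imwrite("pics/peg.png",np.hstack(c)[:,:,::-1])
```

```text
streak/table V 86 91 88 87 tinwall [193 196 188]
tinL vb [('top', [555.3, -367.5], 1.24), ('scene', [547.8, -377.3], 1.02)]
tinL bright [('top', [553.9, -371.0], 1.15), ('scene', [547.5, -377.7], 1.0)]
tinL brighter [('top', [550.5, -375.7], 0.99), ('scene', [547.4, -378.2], 0.99)]
tinM vb [('top', [645.6, 20.1], 1.47), ('scene', [645.8, 32.2], 1.0)]
tinM bright [('top', [649.3, 34.1], 0.99), ('scene', [645.0, 31.5], 0.97)]
tinM brighter [('top', [653.2, 33.9], 0.9), ('scene', [642.0, 29.5], 0.88)]
tinS vb [('top', [536.7, 400.6], 1.04), ('scene', [534.5, 398.5], 1.03)]
tinS bright [('top', [537.1, 401.3], 1.01), ('scene', [533.9, 398.7], 1.01)]
tinS brighter [('top', [537.1, 401.9], 0.98), ('scene', [534.2, 398.7], 0.97)]
lidL vb [('top', [447.3, 156.7], 1.13), ('scene', [442.2, 158.5], 1.02)]
lidL bright [('top', [443.5, 160.1], 1.04), ('scene', [441.5, 158.5], 1.01)]
lidL brighter [('top', [443.7, 159.9], 1.02), ('scene', [441.7, 158.3], 0.99)]
lidM vb [('top', [433.2, -159.3], 1.03), ('scene', [430.9, -161.2], 0.99)]
lidM bright [('top', [433.2, -159.0], 1.01), ('scene', [430.7, 
[... 533 characters left out ...]
92.5], 0.82)]
peg vb [('top', [355.1, 296.4], 22.4), ('scene', [351.3, 294.0], 21.8)]
peg bright [('top', [355.3, 296.9], 20.96), ('scene', [351.0, 293.8], 21.28)]
peg brighter [('top', [355.7, 297.3], 20.34), ('scene', [350.1, 293.6], 20.23)]
peg top vb ((356.828369140625, 294.83538818359375), (74.64254760742188, 25.602937698364258), 4.502101421356201)
peg top bright ((357.1394958496094, 295.128173828125), (73.97586822509766, 24.72588348388672), 4.5012335777282715)
peg scene vb ((356.431396484375, 294.8981628417969), (80.42658233642578, 23.4758358001709), 6.899267196655273)
peg scene bright ((356.4024658203125, 295.08636474609375), (80.45408630371094, 23.44096565246582), 7.2499847412109375)
```

View pics/peg.png

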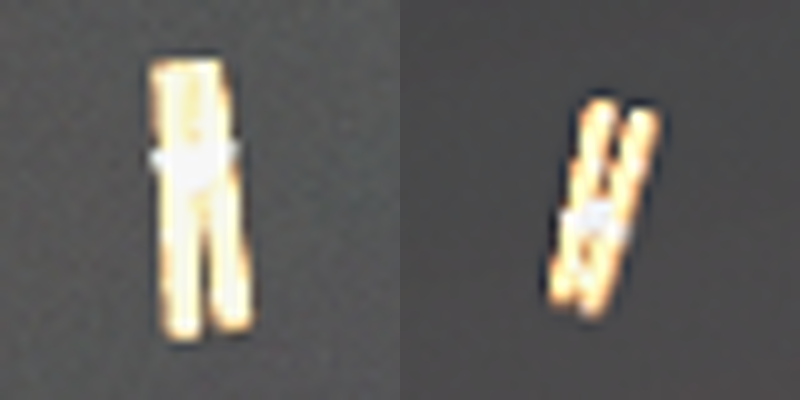

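Top crop of the peg: jaws up (+x), spring at about (190,160), axis about 6° off x. Moving to the peg first.

Call:
carry_out:
  jaw: [-1,-1,-1,-1,-1,-1,-1,-1,-1,-1]
  travel:
    - [-203,-135,110]
    - [-203,-135,110]
    - [-203,-135,110]
    - [-203,-135,110]
    - [-203,-135,110]
    - [-203,-135,110]
    - [-203,-135,110]
    - [-203,-135,110]
    - [-203,-135,110]
    - [-203,-135,110]
  delta_rot:
    - [0,0,-0.527]
    - [0,0,-0.527]
    - [0,0,-0.527]
    - [0,0,-0.527]
    - [0,0,-0.527]
    - [0,0,-0.527]
    - [0,0,-0.527]
    - [0,0,-0.527]
    - [0,0,-0.527]
    - [0,0,-0.527]
  force: 40

```text
time: 1.13
eef_pos: [0.3555, 0.2956, 0.1217]
eef_rot: [-0.052, 0.999, 0.0, 0.0]
force: [-0.3, -0.1, -0.7]
gripper_width: 1.002
grasp_force: 0.0
```

Call:
carry_out:
  jaw: [-1,-1,-1,-1,-1,1,1,1,1,1]
  travel:
    - [0,0,40]
    - [0,0,80]
    - [0,0,105]
    - [0,0,118]
    - [0,0,118]
    - [0,0,118]
    - [0,0,118]
    - [0,0,118]
    - [0,0,118]
    - [0,0,118]
  delta_rot:
    - [0,0,0]
    - [0,0,0]
    - [0,0,0]
    - [0,0,0]
    - [0,0,0]
    - [0,0,0]
    - [0,0,0]
    - [0,0,0]
    - [0,0,0]
    - [0,0,0]
  force: 40

```text
time: 1.97
eef_pos: [0.3561, 0.2957, 0.0044]
eef_rot: [-0.052, 0.999, 0.0, 0.001]
force: [-0.4, -0.6, -0.5]
gripper_width: 0.299
grasp_force: 0.0
```

Call:
carry_out:
  jaw: [1,1,1,1,1,1]
  travel:
    - [0,0,0]
    - [0,0,0]
    - [0,0,0]
    - [0,0,-30]
    - [0,0,-60]
    - [0,0,-60]
  delta_rot:
    - [0,0,0]
    - [0,0,0]
    - [0,0,0]
    - [0,0,0]
    - [0,0,0]
    - [0,0,0]
  force: 40

```text
time: 2.47
eef_pos: [0.3586, 0.2968, 0.068]
eef_rot: [-0.052, 0.999, 0.002, 0.004]
force: [1.0, 1.1, 0.2]
gripper_width: 0.205
grasp_force: 39.4
```

Call:
carry_out:
  jaw: [1,1,1,1,1,1,1,1,1,1]
  travel:
    - [-10,-10,-40]
    - [-30,-33,-80]
    - [-60,-67,-110]
    - [-90,-100,-120]
    - [-120,-133,-120]
    - [-145,-162,-120]
    - [-170,-190,-120]
    - [-195,-218,-120]
    - [-222,-247,-120]
    - [-250,-275,-120]
  delta_rot:
    - [0,0,0]
    - [0,0,0]
    - [0,0,0.105]
    - [0,0,0.105]
    - [0,0,0.105]
    - [0,0,0.105]
    - [0,0,0.105]
    - [0,0,0.105]
    - [0,0,0.105]
    - [0,0,0.105]

```text
time: 3.3
eef_pos: [0.6256, 0.0524, 0.1832]
eef_rot: [0.001, 1.0, 0.0, 0.0]
force: [1.4, 0.6, 0.0]
gripper_width: 0.203
grasp_force: 39.4
```

Call:
carry_out:
  jaw: [1,1,1,1]
  travel:
    - [-10,-15,0]
    - [-10,-15,0]
    - [-10,-15,0]
    - [-10,-15,0]
  delta_rot:
    - [0,0,0]
    - [0,0,0]
    - [0,0,0]
    - [0,0,0]

```text
time: 3.63
eef_pos: [0.6335, 0.04, 0.1828]
eef_rot: [0.0, 1.0, 0.0, -0.001]
force: [-1.0, 0.7, -0.7]
gripper_width: 0.208
grasp_force: 39.4
```

Call:
carry_out:
  jaw: [1,1,1,1,1,1,1,0.1,0.1,0.1]
  travel:
    - [-13,-7,0]
    - [-13,-7,35]
    - [-13,-7,70]
    - [-13,-7,105]
    - [-13,-7,135]
    - [-13,-7,148]
    - [-13,-7,148]
    - [-13,-7,148]
    - [-13,-7,148]
    - [-13,-7,148]
  delta_rot:
    - [0,0,0]
    - [0,0,0]
    - [0,0,0]
    - [0,0,0]
    - [0,0,0]
    - [0,0,0]
    - [0,0,0]
    - [0,0,0]
    - [0,0,0]
    - [0,0,0]

```text
time: 4.47
eef_pos: [0.6489, 0.0328, 0.0377]
eef_rot: [-0.0, 1.0, -0.0, 0.002]
force: [0.2, 0.1, -0.4]
gripper_width: 0.451
grasp_force: 0.0
```

Call:
carry_out:
  jaw: [0.1,0.1,0.1,0.1,0.1,-1,-1,-1,-1,-1]
  travel:
    - [0,0,-40]
    - [0,0,-80]
    - [0,0,-120]
    - [0,0,-160]
    - [33,-33,-180]
    - [66,-66,-180]
    - [99,-99,-180]
    - [132,-132,-180]
    - [165,-165,-180]
    - [198,-185,-180]
  delta_rot:
    - [0,0,0]
    - [0,0,0]
    - [0,0,0]
    - [0,0,0]
    - [0,0,0]
    - [0,0,0]
    - [0,0,0]
    - [0,0,0]
    - [0,0,0]
    - [0,0,0]

```text
time: 5.3
eef_pos: [0.4687, -0.1392, 0.2173]
eef_rot: [0.0, 1.0, -0.001, 0.002]
force: [-0.2, 0.4, 1.0]
gripper_width: 1.0
grasp_force: 0.0
```

Run:
```python
from h import *
imgs={n:snapshot(n) for n in("top","scene")}
a=cv2.resize(imgs["scene"][180:260,200:420],None,fx=3.5,fy=3.5)
cv2.imwrite("pics/c2.png",a[:,:,::-1]); print(observe()["eef_pos"],observe()["eef_rot"])
```

```text
[ 0.46568913 -0.14062554  0.21706106] [ 2.85681262e-03  9.99994960e-01 -1.35554193e-03  2.85067044e-04]
```

View pics/c2.png

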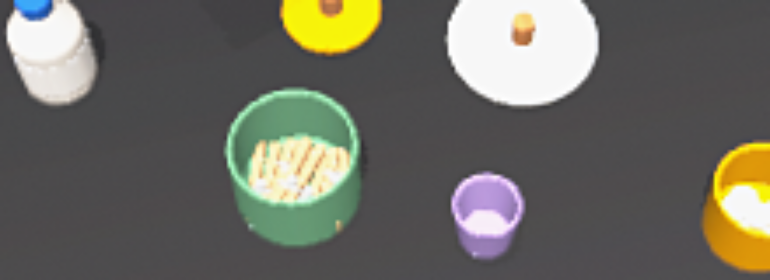

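The stray peg lies among the others in the green tin, at crop (295,170). Next is the green lid.

Call:
carry_out:
  jaw: [-1,-1,-1,-1,-1,-1]
  travel:
    - [34,-19,30]
    - [34,-19,60]
    - [34,-19,90]
    - [34,-19,90]
    - [34,-19,90]
    - [34,-19,90]
  delta_rot:
    - [0,0,0]
    - [0,0,0]
    - [0,0,0]
    - [0,0,0]
    - [0,0,0]
    - [0,0,0]

```text
time: 5.9
eef_pos: [0.437, -0.157, 0.1274]
eef_rot: [0.0, 1.0, -0.001, 0.001]
force: [-0.3, 0.2, -0.5]
gripper_width: 0.998
grasp_force: 0.0
```

Call:
carry_out:
  jaw: [-1,-1,-1,-1,-1,1,1,1,1,1]
  travel:
    - [5,-3,30]
    - [5,-3,60]
    - [5,-3,90]
    - [5,-3,104]
    - [5,-3,104]
    - [5,-3,104]
    - [5,-3,104]
    - [5,-3,104]
    - [5,-3,104]
    - [5,-3,104]
  delta_rot:
    - [0,0,0]
    - [0,0,0]
    - [0,0,0]
    - [0,0,0]
    - [0,0,0]
    - [0,0,0]
    - [0,0,0]
    - [0,0,0]
    - [0,0,0]
    - [0,0,0]
  force: 50

```text
time: 6.73
eef_pos: [0.4311, -0.1599, 0.0224]
eef_rot: [0.0, 1.0, -0.001, 0.001]
force: [0.3, 0.8, -0.1]
gripper_width: 0.296
grasp_force: 0.0
```

Call:
carry_out:
  jaw: [1,1,1,1,1,1,1,1,1,1]
  travel:
    - [0,0,0]
    - [0,0,0]
    - [0,0,0]
    - [0,0,0]
    - [0,0,-30]
    - [0,0,-60]
    - [0,0,-90]
    - [0,0,-120]
    - [0,0,-140]
    - [0,0,-140]
  delta_rot:
    - [0,0,0]
    - [0,0,0]
    - [0,0,0]
    - [0,0,0]
    - [0,0,0]
    - [0,0,0]
    - [0,0,0]
    - [0,0,0]
    - [0,0,0]
    - [0,0,0]
  force: 50

```text
time: 7.57
eef_pos: [0.4327, -0.161, 0.1659]
eef_rot: [0.0, 1.0, -0.003, 0.004]
force: [0.7, -0.5, -1.1]
gripper_width: 0.237
grasp_force: 49.3
```

Call:
carry_out:
  jaw: [1,1,1,1,1,1,1,1,1,1]
  travel:
    - [-15,14,0]
    - [-40,36,0]
    - [-65,59,0]
    - [-90,81,0]
    - [-115,104,0]
    - [-140,126,0]
    - [-165,149,0]
    - [-190,171,0]
    - [-207,187,0]
    - [-215,194,0]
  delta_rot:
    - [0,0,0]
    - [0,0,0]
    - [0,0,0]
    - [0,0,0]
    - [0,0,0]
    - [0,0,0]
    - [0,0,0]
    - [0,0,0]
    - [0,0,0]
    - [0,0,0]

```text
time: 8.4
eef_pos: [0.6466, 0.037, 0.1595]
eef_rot: [-0.001, 1.0, 0.001, -0.001]
force: [-0.9, -0.0, -1.2]
gripper_width: 0.239
grasp_force: 49.3
```

Call:
carry_out:
  jaw: [1,1,1,1]
  travel:
    - [0,0,30]
    - [0,0,45]
    - [0,0,45]
    - [0,0,45]
  delta_rot:
    - [0,0,0]
    - [0,0,0]
    - [0,0,0]
    - [0,0,0]

```text
time: 8.73
eef_pos: [0.6439, 0.034, 0.1147]
eef_rot: [0.001, 1.0, 0.0, -0.002]
force: [0.6, -0.2, -0.3]
gripper_width: 0.238
grasp_force: 49.3
```

Run:
```python
from h import *
imgs={n:snapshot(n) for n in("top","scene")}; o=observe(); print(o["eef_pos"],o["eef_rot"],o["force"])
a=cv2.resize(imgs["scene"][165:265,215:355],None,fx=5,fy=5)
cv2.imwrite("pics/c3.png",a[:,:,::-1])
```

```text
[0.64582829 0.03378651 0.11717829] [ 6.83370015e-04  9.99999599e-01 -1.08472375e-04  5.68430674e-04] [ 0.05252267 -0.04402628 -0.39588445]
```

View pics/c3.png

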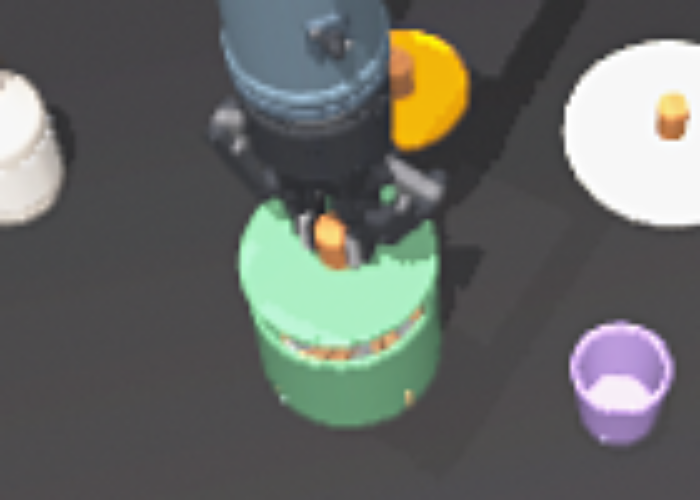

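The lid is held level above the green tin, with the disc at crop (340,270). Lower it and release.

Call:
carry_out:
  jaw: [1,1,1,1,1,1]
  travel:
    - [-1,0,8]
    - [-1,0,14]
    - [-1,0,20]
    - [-1,0,24]
    - [-1,0,24]
    - [-1,0,24]
  delta_rot:
    - [0,0,0]
    - [0,0,0]
    - [0,0,0]
    - [0,0,0]
    - [0,0,0]
    - [0,0,0]

```text
time: 9.33
eef_pos: [0.6462, 0.0343, 0.0919]
eef_rot: [0.0, 1.0, 0.0, -0.0]
force: [-0.2, -0.0, -1.0]
gripper_width: 0.241
grasp_force: 49.3
```

Call:
carry_out:
  jaw: [1,1,-1,-1,-1,-1,-1,-1,-1,-1]
  travel:
    - [0,0,2]
    - [0,0,2]
    - [0,0,2]
    - [0,0,2]
    - [0,0,2]
    - [0,0,-30]
    - [0,0,-65]
    - [0,0,-100]
    - [20,-20,-110]
    - [40,-40,-110]
  delta_rot:
    - [0,0,0]
    - [0,0,0]
    - [0,0,0]
    - [0,0,0]
    - [0,0,0]
    - [0,0,0]
    - [0,0,0]
    - [0,0,0]
    - [0,0,0]
    - [0,0,0]

```text
time: 10.17
eef_pos: [0.609, -0.0056, 0.207]
eef_rot: [-0.001, 1.0, -0.001, 0.005]
force: [0.6, -0.7, -1.0]
gripper_width: 0.999
grasp_force: 0.0
```

Call:
carry_out:
  jaw: [-1,-1,-1,-1,-1,-1,-1,-1,-1,-1]
  travel:
    - [25,-29,0]
    - [50,-58,0]
    - [75,-86,0]
    - [100,-115,0]
    - [125,-144,0]
    - [150,-173,0]
    - [175,-202,0]
    - [200,-231,0]
    - [225,-260,0]
    - [248,-287,0]
  delta_rot:
    - [0,0,0]
    - [0,0,0]
    - [0,0,0]
    - [0,0,0]
    - [0,0,0]
    - [0,0,0]
    - [0,0,0]
    - [0,0,0]
    - [0,0,0]
    - [0,0,0]

```text
time: 11.0
eef_pos: [0.3567, -0.2938, 0.2028]
eef_rot: [0.0, 1.0, -0.001, 0.0]
force: [0.2, -1.1, -0.2]
gripper_width: 0.998
grasp_force: 0.0
```

Run:
```python
from h import *
imgs={n:snapshot(n) for n in("top","scene")}; o=observe(); print(o["eef_pos"],o["eef_rot"])
T=cyl([(.053,0),(.055,.078),(.055,.084)]); 
for k in("green","bright"): print(locate(imgs,k,T,{"top":(331,156),"scene":(284,228)},32))
for n,p in(("top",(331,156)),("scene",(284,225))):
    b=blob(imgs[n],"wood",p,14);print(n,unproj(calibration(n),*hullcen(b)[0],.100))
a=[cv2.resize(imgs["scene"][190:260,235:335],None,fx=4,fy=4),cv2.resize(imgs["top"][120:190,281:381],None,fx=4,fy=4)]
cv2.imwrite("pics/c4.png",np.hstack(a)[:,:,::-1])
```

```text
[ 0.35546295 -0.29631813  0.20272662] [ 3.27545565e-03  9.99993860e-01 -1.21814247e-03 -2.59175084e-04]
[('top', array([610.8,  34.1]), 0.3), ('scene', array([646.3,  32.1]), 0.97)]
[('top', array([653. ,  25.9]), 1.19), ('scene', array([645.9,  31.5]), 0.96)]
top [0.64471388 0.0353954 ]
scene [0.6471884  0.03333704]
```

View pics/c4.png

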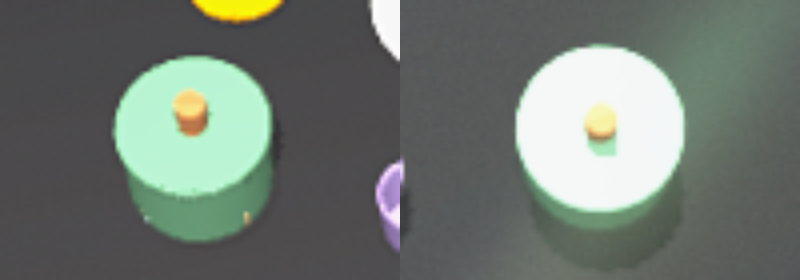

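The green lid is seated flat and centred, knob at crop (190,110). Next is the ball.

Call:
carry_out:
  jaw: [-1,-1,-1,-1,-1,-1,-1,-1,1,1]
  travel:
    - [-2,3,35]
    - [-2,3,70]
    - [-2,3,105]
    - [-2,3,140]
    - [-2,3,170]
    - [-2,3,190]
    - [-2,3,197]
    - [-2,3,197]
    - [-2,3,197]
    - [-2,3,197]
  delta_rot:
    - [0,0,0]
    - [0,0,0]
    - [0,0,0]
    - [0,0,0]
    - [0,0,0]
    - [0,0,0]
    - [0,0,0]
    - [0,0,0]
    - [0,0,0]
    - [0,0,0]
  force: 30

```text
time: 11.93
eef_pos: [0.3612, -0.2903, 0.0067]
eef_rot: [0.0, 1.0, -0.001, 0.001]
force: [-0.2, 0.6, -0.7]
gripper_width: 0.745
grasp_force: 0.0
```

Call:
carry_out:
  jaw: [1,1,1,1,1,1,1,1,1,1]
  travel:
    - [0,0,0]
    - [0,0,0]
    - [0,0,0]
    - [0,0,0]
    - [0,0,-30]
    - [0,0,-60]
    - [0,0,-90]
    - [0,0,-130]
    - [0,0,-165]
    - [0,0,-170]
  delta_rot:
    - [0,0,0]
    - [0,0,0]
    - [0,0,0]
    - [0,0,0]
    - [0,0,0]
    - [0,0,0]
    - [0,0,0]
    - [0,0,0]
    - [0,0,0]
    - [0,0,0]
  force: 30

```text
time: 12.77
eef_pos: [0.3627, -0.2924, 0.1827]
eef_rot: [0.0, 1.0, -0.005, 0.004]
force: [1.0, -0.9, -0.2]
gripper_width: 0.588
grasp_force: 31.4
```

Call:
carry_out:
  jaw: [1,1,1,1,1,1,1,1,1,1]
  travel:
    - [-24,-11,0]
    - [-50,-23,0]
    - [-77,-35,0]
    - [-104,-47,0]
    - [-131,-59,0]
    - [-158,-71,0]
    - [-185,-84,0]
    - [-205,-93,0]
    - [-214,-97,0]
    - [-214,-97,0]
  delta_rot:
    - [0,0,0.1]
    - [0,0,0.2]
    - [0,0,0.3]
    - [0,0,0.4]
    - [0,0,0.45]
    - [0,0,0.45]
    - [0,0,0.45]
    - [0,0,0.45]
    - [0,0,0.45]
    - [0,0,0.45]

```text
time: 13.6
eef_pos: [0.5758, -0.3872, 0.1747]
eef_rot: [0.223, 0.975, -0.0, 0.0]
force: [-0.3, 0.3, -0.9]
gripper_width: 0.592
grasp_force: 31.3
```

Call:
carry_out:
  jaw: [1,1]
  travel:
    - [0,0,0]
    - [0,0,0]
  delta_rot:
    - [0,0,0]
    - [0,0,0]

```text
time: 13.77
eef_pos: [0.5733, -0.3861, 0.1752]
eef_rot: [0.224, 0.975, 0.0, -0.0]
force: [0.5, -0.6, -1.7]
gripper_width: 0.59
grasp_force: 31.3
```

Run:
```python
from h import *
imgs={n:snapshot(n) for n in("top","scene")}; o=observe(); print(o["eef_pos"],o["eef_rot"],o["grasp_force"])
a=[cv2.resize(imgs["scene"][90:200,120:240],None,fx=3.3,fy=3.3),cv2.resize(imgs["top"][135:245,426:546],None,fx=3.3,fy=3.3)]
cv2.imwrite("pics/c5.png",np.hstack(a)[:,:,::-1])
```

```text
[ 0.57328689 -0.38623891  0.17566409] [ 2.23618768e-01  9.74676678e-01  1.93005867e-05 -1.41224618e-04] 31.342588663101196
```

View pics/c5.png

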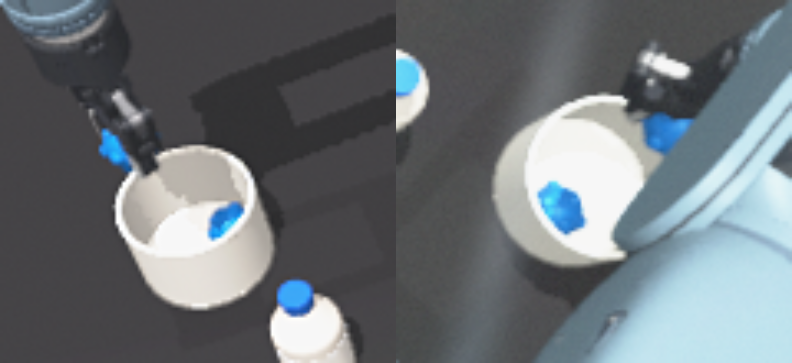

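Call:
carry_out:
  jaw: [1,1,1,1,1,1,1,1,-0.36,-0.36]
  travel:
    - [-4,0,0]
    - [-4,0,30]
    - [-4,0,60]
    - [-4,0,85]
    - [-4,0,105]
    - [-4,0,118]
    - [-4,0,118]
    - [-4,0,118]
    - [-4,0,118]
    - [-4,0,118]
  delta_rot:
    - [0,0,0]
    - [0,0,0]
    - [0,0,0]
    - [0,0,0]
    - [0,0,0]
    - [0,0,0]
    - [0,0,0]
    - [0,0,0]
    - [0,0,0]
    - [0,0,0]

```text
time: 14.7
eef_pos: [0.5789, -0.3894, 0.0596]
eef_rot: [0.224, 0.975, -0.001, 0.002]
force: [-0.2, -0.1, -0.1]
gripper_width: 0.679
grasp_force: 0.0
```

Call:
carry_out:
  jaw: [-0.36,-0.36,-0.36,-0.36,-0.36,-0.36,-1,-1,-1,-1]
  travel:
    - [0,0,0]
    - [0,0,0]
    - [0,0,-35]
    - [0,0,-70]
    - [0,0,-100]
    - [0,0,-130]
    - [20,20,-140]
    - [45,45,-140]
    - [70,70,-140]
    - [95,95,-140]
  delta_rot:
    - [0,0,0]
    - [0,0,0]
    - [0,0,0]
    - [0,0,0]
    - [0,0,0]
    - [0,0,0]
    - [0,0,0]
    - [0,0,0]
    - [0,0,0]
    - [0,0,0]

```text
time: 15.53
eef_pos: [0.5331, -0.2605, 0.1983]
eef_rot: [0.224, 0.975, -0.0, 0.001]
force: [0.3, -0.2, 0.3]
gripper_width: 1.002
grasp_force: 0.0
```

Run:
```python
from h import *
imgs={n:snapshot(n) for n in("top","scene")}; o=observe(); print(o["eef_pos"],o["eef_rot"],o["joint_pos"])
T=cyl([(.064,0),(.064,.088)])
print(locate(imgs,"brighter",T,{"top":(486,190),"scene":(180,158)},36))
a=[cv2.resize(imgs["scene"][90:200,120:240],None,fx=3.3,fy=3.3),cv2.resize(imgs["top"][135:245,426:546],None,fx=3.3,fy=3.3)]
cv2.imwrite("pics/c6.png",np.hstack(a)[:,:,::-1])
```

```text
[ 0.53174295 -0.25618159  0.19809359] [ 2.21890968e-01  9.75070456e-01  1.09955722e-03 -8.91402878e-04] [-6.38595603e-01  3.54813195e-01  1.48319807e+00  1.34072812e-03
  1.30609954e+00 -1.76223715e+00]
[('top', array([ 543.6, -389.1]), 1.0), ('scene', array([ 547.3, -378.2]), 0.99)]
```

View pics/c6.png

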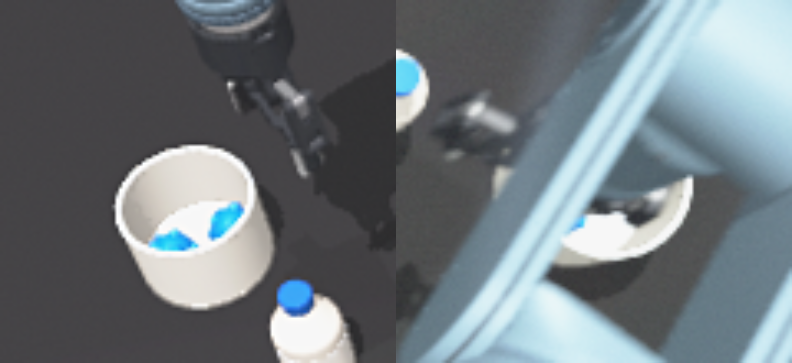

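The ball is low in the white tin, opposite its twin (crop (175,240)), and the tin hasn't moved. Now the large lid.

Call:
carry_out:
  jaw: [-1,-1,-1,-1,-1,-1,-1,-1,-1,-1]
  travel:
    - [25,32,0]
    - [50,64,0]
    - [75,97,0]
    - [100,129,0]
    - [125,161,0]
    - [150,193,0]
    - [175,225,0]
    - [200,258,0]
    - [225,290,0]
    - [250,322,0]
  delta_rot:
    - [0,0,-0.1]
    - [0,0,-0.2]
    - [0,0,-0.3]
    - [0,0,-0.4]
    - [0,0,-0.45]
    - [0,0,-0.45]
    - [0,0,-0.45]
    - [0,0,-0.45]
    - [0,0,-0.45]
    - [0,0,-0.45]

```text
time: 16.47
eef_pos: [0.4489, 0.1389, 0.1982]
eef_rot: [0.001, 1.0, 0.0, 0.001]
force: [0.4, 0.4, -0.8]
gripper_width: 0.999
grasp_force: 0.0
```

Call:
carry_out:
  jaw: [-1,-1,-1,-1,-1]
  travel:
    - [5,16,30]
    - [5,16,60]
    - [5,16,70]
    - [5,16,70]
    - [5,16,70]
  delta_rot:
    - [0,0,0]
    - [0,0,0]
    - [0,0,0]
    - [0,0,0]
    - [0,0,0]

```text
time: 16.88
eef_pos: [0.4443, 0.1533, 0.1276]
eef_rot: [0.0, 1.0, -0.0, -0.0]
force: [1.0, 0.4, 0.2]
gripper_width: 0.996
grasp_force: 0.0
```

Call:
carry_out:
  jaw: [-1,-1,-1,-1,-1,1,1,1,1,1]
  travel:
    - [2,6,30]
    - [2,6,60]
    - [2,6,90]
    - [2,6,105]
    - [2,6,105]
    - [2,6,105]
    - [2,6,105]
    - [2,6,105]
    - [2,6,105]
    - [2,6,105]
  delta_rot:
    - [0,0,0]
    - [0,0,0]
    - [0,0,0]
    - [0,0,0]
    - [0,0,0]
    - [0,0,0]
    - [0,0,0]
    - [0,0,0]
    - [0,0,0]
    - [0,0,0]
  force: 60

```text
time: 17.72
eef_pos: [0.4428, 0.1594, 0.0234]
eef_rot: [0.0, 1.0, 0.0, 0.001]
force: [0.2, 0.5, 0.3]
gripper_width: 0.302
grasp_force: 0.0
```

Call:
carry_out:
  jaw: [1,1,1,1,1,1,1,1,1,1]
  travel:
    - [0,0,0]
    - [0,0,0]
    - [0,0,0]
    - [0,0,0]
    - [0,0,-30]
    - [0,0,-60]
    - [0,0,-90]
    - [0,0,-125]
    - [0,0,-155]
    - [0,0,-165]
  delta_rot:
    - [0,0,0]
    - [0,0,0]
    - [0,0,0]
    - [0,0,0]
    - [0,0,0]
    - [0,0,0]
    - [0,0,0]
    - [0,0,0]
    - [0,0,0]
    - [0,0,0]
  force: 60

```text
time: 18.55
eef_pos: [0.444, 0.1597, 0.192]
eef_rot: [0.0, 1.0, 0.0, 0.004]
force: [0.8, 0.5, -2.5]
gripper_width: 0.232
grasp_force: 59.0
```

Call:
carry_out:
  jaw: [1,1,1,1,1,1,1,1,1,1]
  travel:
    - [-2,-10,0]
    - [-6,-32,0]
    - [-12,-60,0]
    - [-18,-90,0]
    - [-24,-120,0]
    - [-30,-150,0]
    - [-36,-180,0]
    - [-42,-210,0]
    - [-48,-240,0]
    - [-54,-270,0]
  delta_rot:
    - [0,0,0]
    - [0,0,0]
    - [0,0,0]
    - [0,0,0]
    - [0,0,0]
    - [0,0,0]
    - [0,0,0]
    - [0,0,0]
    - [0,0,0]
    - [0,0,0]

```text
time: 19.38
eef_pos: [0.4941, -0.1125, 0.1846]
eef_rot: [0.001, 1.0, 0.001, -0.002]
force: [0.2, 0.0, -2.4]
gripper_width: 0.232
grasp_force: 59.1
```

Call:
carry_out:
  jaw: [1,1,1,1,1,1,1,1,1,1]
  travel:
    - [-6,-30,0]
    - [-12,-60,0]
    - [-18,-90,0]
    - [-24,-120,0]
    - [-30,-150,0]
    - [-36,-180,0]
    - [-42,-210,0]
    - [-47,-240,0]
    - [-51,-260,0]
    - [-52,-266,0]
  delta_rot:
    - [0,0,0]
    - [0,0,0]
    - [0,0,0]
    - [0,0,0]
    - [0,0,0]
    - [0,0,0]
    - [0,0,0]
    - [0,0,0]
    - [0,0,0]
    - [0,0,0]

```text
time: 20.22
eef_pos: [0.5458, -0.3805, 0.1834]
eef_rot: [0.002, 1.0, 0.001, -0.002]
force: [-0.1, -0.0, -3.2]
gripper_width: 0.236
grasp_force: 59.2
```

Call:
carry_out:
  jaw: [1,1,1,1,1]
  travel:
    - [0,0,25]
    - [0,0,50]
    - [0,0,58]
    - [0,0,58]
    - [0,0,58]
  delta_rot:
    - [0,0,0]
    - [0,0,0]
    - [0,0,0]
    - [0,0,0]
    - [0,0,0]

```text
time: 20.63
eef_pos: [0.5468, -0.3761, 0.1282]
eef_rot: [0.0, 1.0, 0.001, -0.001]
force: [0.7, 0.6, -1.5]
gripper_width: 0.232
grasp_force: 59.2
```

Run:
```python
from h import *
imgs={n:snapshot(n) for n in("top","scene")}; o=observe(); print(o["eef_pos"],o["eef_rot"],o["force"])
a=[cv2.resize(imgs["scene"][90:200,120:240],None,fx=3.3,fy=3.3),cv2.resize(imgs["top"][135:245,426:546],None,fx=3.3,fy=3.3)]
cv2.imwrite("pics/c7.png",np.hstack(a)[:,:,::-1])
```

```text
[ 0.54807074 -0.37709969  0.13057483] [ 1.90321373e-04  9.99999485e-01 -7.00186534e-04  7.09033718e-04] [ 0.41847344 -1.08223932 -1.56745804]
```

View pics/c7.png

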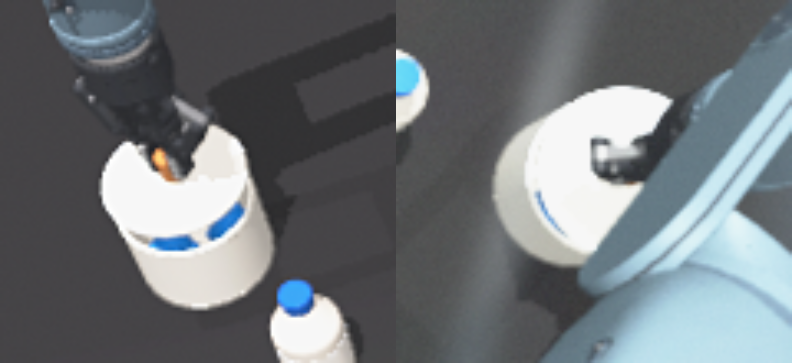

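The white lid is level above the tin, with both blue balls below the rim. Lowering.

Call:
carry_out:
  jaw: [1,1,1,1,1,1]
  travel:
    - [-1,0,8]
    - [-1,0,15]
    - [-1,0,21]
    - [-1,0,26]
    - [-1,0,26]
    - [-1,0,26]
  delta_rot:
    - [0,0,0]
    - [0,0,0]
    - [0,0,0]
    - [0,0,0]
    - [0,0,0]
    - [0,0,0]

```text
time: 21.23
eef_pos: [0.5483, -0.3766, 0.1028]
eef_rot: [0.0, 1.0, 0.0, -0.0]
force: [-0.6, -0.1, -1.6]
gripper_width: 0.236
grasp_force: 59.2
```

Call:
carry_out:
  jaw: [1,1,-1,-1,-1,-1,-1,-1,-1,-1]
  travel:
    - [0,0,3]
    - [0,0,3]
    - [0,0,3]
    - [0,0,3]
    - [0,0,3]
    - [0,0,-30]
    - [0,0,-65]
    - [0,0,-90]
    - [0,0,-90]
    - [0,0,-90]
  delta_rot:
    - [0,0,0]
    - [0,0,0]
    - [0,0,0]
    - [0,0,0]
    - [0,0,0]
    - [0,0,0]
    - [0,0,0]
    - [0,0,0]
    - [0,0,0]
    - [0,0,0]

```text
time: 22.07
eef_pos: [0.5494, -0.3777, 0.1956]
eef_rot: [0.0, 1.0, -0.002, 0.002]
force: [-0.2, 1.2, 0.2]
gripper_width: 0.999
grasp_force: 0.0
```

Call:
carry_out:
  jaw: [-1,-1,-1,-1,-1,-1,-1,-1,-1,-1]
  travel:
    - [7,35,0]
    - [14,72,0]
    - [21,110,0]
    - [28,148,0]
    - [36,186,0]
    - [43,224,0]
    - [51,262,0]
    - [58,300,0]
    - [65,338,0]
    - [71,367,0]
  delta_rot:
    - [0,0,0]
    - [0,0,0]
    - [0,0,0]
    - [0,0,0]
    - [0,0,0]
    - [0,0,0]
    - [0,0,0]
    - [0,0,0]
    - [0,0,0]
    - [0,0,0]

```text
time: 22.9
eef_pos: [0.4757, -0.0069, 0.1918]
eef_rot: [0.0, 1.0, 0.001, -0.002]
force: [1.0, -0.1, 0.2]
gripper_width: 0.999
grasp_force: 0.0
```

Call:
carry_out:
  jaw: [-1,-1,-1,-1,-1]
  travel:
    - [0,0,30]
    - [0,0,60]
    - [0,0,65]
    - [0,0,65]
    - [0,0,65]
  delta_rot:
    - [0,0,0]
    - [0,0,0]
    - [0,0,0]
    - [0,0,0]
    - [0,0,0]

```text
time: 23.32
eef_pos: [0.4776, -0.01, 0.1282]
eef_rot: [0.001, 1.0, 0.0, -0.001]
force: [1.2, -0.2, 0.7]
gripper_width: 0.998
grasp_force: 0.0
```

Run:
```python
from h import *
imgs={n:snapshot(n) for n in("top","scene")}; o=observe(); print(o["eef_pos"],o["eef_rot"])
T=cyl([(.064,0),(.066,.088),(.066,.094)])
print(locate(imgs,"brighter",T,{"top":(486,190),"scene":(180,158)},36))
for n,p in(("top",(486,186)),("scene",(178,150))):
    b=blob(imgs[n],"wood",p,20);print(n,unproj(calibration(n),*hullcen(b)[0],.110))
a=[cv2.resize(imgs["scene"][90:200,120:240],None,fx=3.3,fy=3.3),cv2.resize(imgs["top"][135:245,426:546],None,fx=3.3,fy=3.3)]
cv2.imwrite("pics/c8.png",np.hstack(a)[:,:,::-1])
```

```text
[ 0.4787992  -0.01040513  0.12942716] [ 8.10847987e-04  9.99999222e-01 -2.51780887e-04  9.14040900e-04]
[('top', array([ 555. , -374.3]), 1.09), ('scene', array([ 547.4, -379.3]), 0.99)]
top [ 0.54805727 -0.37295088]
scene [ 0.54831094 -0.37759283]
```

View pics/c8.png

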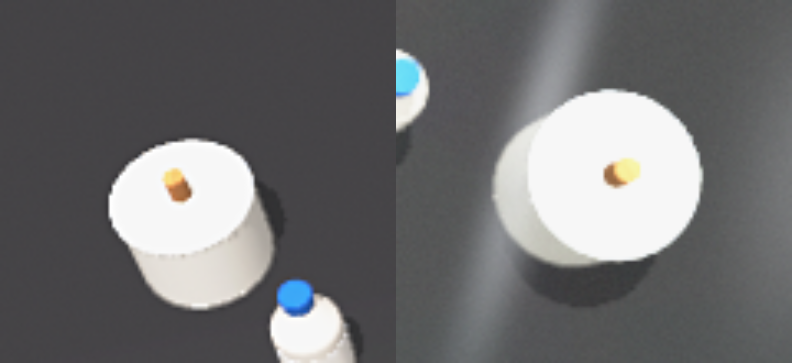

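The white lid is seated centrally and looks level. Grasping the yellow lid.

Call:
carry_out:
  jaw: [-1,-1,-1,-1,-1,1,1,1,1,1]
  travel:
    - [1,0,30]
    - [1,0,60]
    - [1,0,90]
    - [1,0,106]
    - [1,0,106]
    - [1,0,106]
    - [1,0,106]
    - [1,0,106]
    - [1,0,106]
    - [1,0,106]
  delta_rot:
    - [0,0,0]
    - [0,0,0]
    - [0,0,0]
    - [0,0,0]
    - [0,0,0]
    - [0,0,0]
    - [0,0,0]
    - [0,0,0]
    - [0,0,0]
    - [0,0,0]
  force: 50

```text
time: 24.25
eef_pos: [0.4776, -0.01, 0.0235]
eef_rot: [0.0, 1.0, -0.0, 0.001]
force: [-0.2, 0.5, -0.8]
gripper_width: 0.303
grasp_force: 0.0
```

Call:
carry_out:
  jaw: [1,1,1,1,1,1,1,1,1,1]
  travel:
    - [0,0,0]
    - [0,0,0]
    - [0,0,0]
    - [0,0,0]
    - [0,0,-30]
    - [0,0,-60]
    - [0,0,-90]
    - [0,0,-125]
    - [0,0,-150]
    - [0,0,-150]
  delta_rot:
    - [0,0,0]
    - [0,0,0]
    - [0,0,0]
    - [0,0,0]
    - [0,0,0]
    - [0,0,0]
    - [0,0,0]
    - [0,0,0]
    - [0,0,0]
    - [0,0,0]
  force: 50

```text
time: 25.08
eef_pos: [0.4801, -0.0104, 0.1782]
eef_rot: [0.0, 1.0, -0.001, 0.005]
force: [1.0, 0.4, -0.2]
gripper_width: 0.237
grasp_force: 49.1
```

Call:
carry_out:
  jaw: [1,1,1,1,1,1,1,1,1,1]
  travel:
    - [-1,10,0]
    - [-5,35,0]
    - [-10,67,0]
    - [-14,100,0]
    - [-18,134,0]
    - [-23,168,0]
    - [-28,202,0]
    - [-33,236,0]
    - [-37,270,0]
    - [-42,304,0]
  delta_rot:
    - [0,0,0]
    - [0,0,0]
    - [0,0,0]
    - [0,0,0]
    - [0,0,0]
    - [0,0,0]
    - [0,0,0]
    - [0,0,0]
    - [0,0,0]
    - [0,0,0]

```text
time: 25.92
eef_pos: [0.5171, 0.2964, 0.1699]
eef_rot: [0.0, 1.0, -0.001, -0.002]
force: [0.4, -0.1, -0.1]
gripper_width: 0.236
grasp_force: 49.1
```

Call:
carry_out:
  jaw: [1,1,1,1,1,1,1,1,1,1]
  travel:
    - [-5,34,0]
    - [-10,68,0]
    - [-14,95,0]
    - [-15,106,0]
    - [-15,106,0]
    - [-15,106,25]
    - [-15,106,50]
    - [-15,106,70]
    - [-15,106,70]
    - [-15,106,70]
  delta_rot:
    - [0,0,0]
    - [0,0,0]
    - [0,0,0]
    - [0,0,0]
    - [0,0,0]
    - [0,0,0]
    - [0,0,0]
    - [0,0,0]
    - [0,0,0]
    - [0,0,0]

```text
time: 26.75
eef_pos: [0.5327, 0.3984, 0.1004]
eef_rot: [0.001, 1.0, -0.001, -0.002]
force: [0.8, -0.5, -0.6]
gripper_width: 0.236
grasp_force: 49.2
```

Run:
```python
from h import *
imgs={n:snapshot(n) for n in("top","scene")}; o=observe(); print(o["eef_pos"],o["eef_rot"],o["force"])
a=[cv2.resize(imgs["scene"][180:280,360:480],None,fx=3.3,fy=3.3),cv2.resize(imgs["top"][140:240,136:256],None,fx=3.3,fy=3.3)]
cv2.imwrite("pics/c9.png",np.hstack(a)[:,:,::-1])
```

```text
[0.53474577 0.39984672 0.10344357] [7.65673740e-04 9.99999495e-01 2.27313469e-04 6.10460459e-04] [ 0.19336555 -1.15973616 -0.54763198]
```

View pics/c9.png

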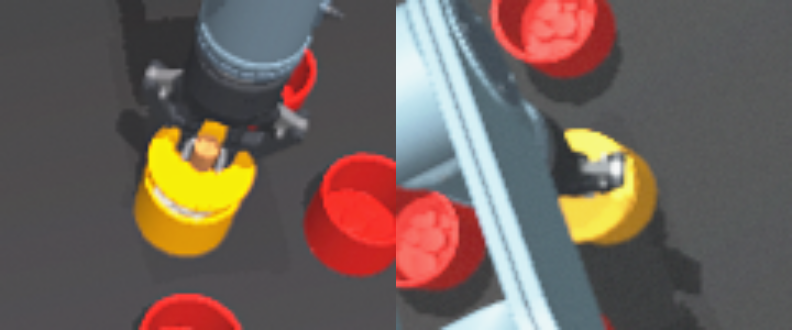

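The yellow lid is level over its own yellow tin, crop (200,180). Lower and release.

Call:
carry_out:
  jaw: [1,1,1,1,1,1]
  travel:
    - [-1,0,6]
    - [-1,0,12]
    - [-1,0,17]
    - [-1,0,20]
    - [-1,0,20]
    - [-1,0,20]
  delta_rot:
    - [0,0,0]
    - [0,0,0]
    - [0,0,0]
    - [0,0,0]
    - [0,0,0]
    - [0,0,0]

```text
time: 27.35
eef_pos: [0.535, 0.4002, 0.0821]
eef_rot: [0.0, 1.0, -0.0, -0.0]
force: [-0.5, 0.3, -0.2]
gripper_width: 0.236
grasp_force: 49.3
```

Call:
carry_out:
  jaw: [1,1,-1,-1,-1,-1,-1,-1,-1,-1]
  travel:
    - [0,0,3]
    - [0,0,3]
    - [0,0,3]
    - [0,0,3]
    - [0,0,3]
    - [0,0,-30]
    - [0,0,-65]
    - [0,0,-100]
    - [0,0,-130]
    - [0,0,-140]
  delta_rot:
    - [0,0,0]
    - [0,0,0]
    - [0,0,0]
    - [0,0,0]
    - [0,0,0]
    - [0,0,0]
    - [0,0,0]
    - [0,0,0]
    - [0,0,0]
    - [0,0,0]

```text
time: 28.18
eef_pos: [0.5371, 0.4013, 0.2281]
eef_rot: [0.0, 1.0, 0.002, 0.004]
force: [-0.5, 0.7, 1.1]
gripper_width: 1.001
grasp_force: 0.0
```

Call:
carry_out:
  jaw: [-1,-1,-1,-1,-1,-1,-1,-1,-1,-1]
  travel:
    - [35,0,0]
    - [70,0,0]
    - [105,0,0]
    - [140,0,0]
    - [175,0,0]
    - [200,0,0]
    - [225,0,0]
    - [235,0,0]
    - [235,0,0]
    - [235,0,0]
  delta_rot:
    - [0,0,0]
    - [0,0,0]
    - [0,0,0]
    - [0,0,0]
    - [0,0,0]
    - [0,0,0]
    - [0,0,0]
    - [0,0,0]
    - [0,0,0]
    - [0,0,0]

```text
time: 29.02
eef_pos: [0.3005, 0.4006, 0.2222]
eef_rot: [-0.0, 1.0, 0.0, 0.0]
force: [1.0, -0.0, -0.0]
gripper_width: 1.001
grasp_force: 0.0
```

Run:
```python
from h import *
imgs={n:snapshot(n) for n in("top","scene")}
for nm,h,d,tp,sc,r,k in (("S",.068,.088,(196,198),(418,239),24,"bright"),("M",.078,.110,(331,156),(284,224),32,"bright"),("L",.088,.132,(486,190),(180,155),36,"brighter")):
    print(nm,locate(imgs,k,cyl([(d/2-.002,0),(d/2,h),(d/2,h+.006)]),{"top":tp,"scene":sc},r))
    for n in("top","scene"):
        c=calibration(n); p=proj(c,[{"S":[.5355,.4],"M":[.647,.033],"L":[.549,-.377]}[nm]+[h+.025]])[0]
        b=blob(imgs[n],"wood",p,9); print(n,unproj(c,*hullcen(b)[0],h+.023))
a=np.vstack([cv2.resize(imgs["scene"][110:270,130:450],(640,320)),cv2.resize(imgs["top"][110:240,150:530],(640,219))])
cv2.imwrite("pics/c10.png",a[:,:,::-1])
```

```text
S [('top', array([536.9, 402. ]), 1.02), ('scene', array([534.3, 399.6]), 1.0)]
top [0.53135742 0.39478329]
scene [0.53652275 0.39883186]
M [('top', array([653.8,  27.2]), 1.15), ('scene', array([645.9,  31.5]), 0.96)]
top [0.64537888 0.03530366]
scene [0.64766458 0.03363792]
L [('top', array([ 554.9, -374.4]), 1.09), ('scene', array([ 547.4, -379.3]), 0.99)]
top [ 0.54797921 -0.37294691]
scene [ 0.54888044 -0.37691924]
```

View pics/c10.png

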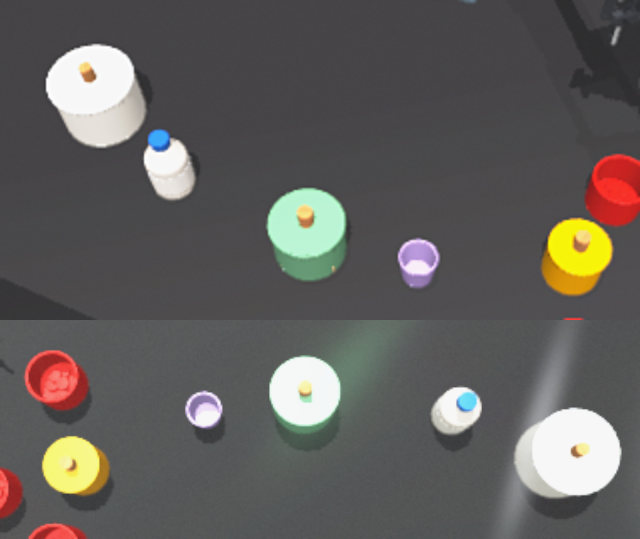

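All three lids sit flat and centred. The bottle and cup are where they started, and the arm is clear.

```bash
python3 -c "
from bench import *
print(sign_off())"
```

```text
the job is handed in; nothing more can be done
None
```

I handed the job in at about 29 s of the 128 s allowed: the ball and peg are back in their tins, and all three lids look seated and centred in the last pictures, though the sign-off gave no verdict.

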